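# Set the bearing clearance of a spindle head

### The job

Set the bearing clearance on the small sanding spindle head: on the white three-key control box press the red key (stop) fully and let it up, then press the yellow key (spindle lock) fully and let it up, one key at a time and never the green one. Then screw the brass knurled cap on the spindle head down (clockwise from above) until it bottoms out, back it off a quarter turn, and finish there still gripping the cap so that it stays at that setting: do not let go of it at the end. Leave the cork block, the tape measure and the wooden grip blank where they are.

Things in the scene. Friction and masses are not known exactly. Their poses are not given: they have to be found in the camera images.
- red_key (a joint): travel of the red key: 0 up, 0.006 m fully down; it counts as pressed beyond 0.0045. A spring pushes it back up; it starts to move at about 1 N and is fully down at 4 N
- yellow_key (a joint): travel of the yellow key: 0 up, 0.006 m fully down; it counts as pressed beyond 0.0045. A spring pushes it back up; it starts to move at about 1 N and is fully down at 4 N
- green_key (a joint): travel of the green (start) key: 0 up, 0.006 m fully down; it counts as pressed beyond 0.0045. A spring pushes it back up; it starts to move at about 1 N and is fully down at 4 N
- red_key_top (a point): centre of the top face of the red round push key (26 mm across, in a 42 mm black collar), 62 mm above the bench when up. It is pressed straight down. The three keys stand in a row, 55 mm apart, on a white box with a grey top plate (90 x 180 x 40 mm, fixed to the bench); which colour stands where varies. z is up
- yellow_key_top (a point): centre of the top face of the yellow round push key (26 mm across, in a 42 mm black collar), 62 mm above the bench when up. It is pressed straight down. The three keys stand in a row, 55 mm apart, on a white box with a grey top plate (90 x 180 x 40 mm, fixed to the bench); which colour stands where varies. z is up
- green_key_top (a point): centre of the top face of the green round push key (26 mm across, in a 42 mm black collar), 62 mm above the bench when up. It is pressed straight down. The three keys stand in a row, 55 mm apart, on a white box with a grey top plate (90 x 180 x 40 mm, fixed to the bench); which colour stands where varies. z is up
- cap_grip (a point): centre of the brass knurled cap (round, 47 mm across, 32 mm high, upright axis), half-way up it, about 89 mm above the bench; it can be gripped across at any yaw. Below it is a 38 mm wide steel neck, and 33 mm below the cap's centre the grey housing (60 mm across at its top, 100 mm at its foot, fixed to the bench). z is up, x points along the white line on top of the cap
- adjuster (a joint): angle of the cap in rad: 0 is bottomed out (a hard stop), growing as it is unscrewed (counter-clockwise from above). Already started on a right-handed thread, 6 mm per turn: it rises about 1 mm per rad. Rubbing torque about 0.1 N m. It starts 1.0 to 2.4 rad from the bottom and stays where it is left; a quarter turn back from the bottom is 1.57
- zero_mark (a point): orange mark on top of the grey housing, 24.5 mm from the cap's axis; x points outward from the axis. When the cap is bottomed out the white line on the cap points at this mark; white marks stand at each quarter turn
- cork_block_mid (a point): centre of the loose brown cork sanding block, 65 x 110 x 29 mm, a bystander
- tape_measure_mid (a point): centre of the loose grey and red tape measure, 64 x 103 x 36 mm, a bystander
- grip_blank_mid (a point): centre of the loose pale wooden grip blank, 29 x 185 x 22 mm, a bystander
There are look-alikes about, which are no part of the job. There is more than one size of the part that bears cap_grip; the job needs the larger.

How it is judged (in metres and radians):
On the way, in this order (a step that is already met when the one before it is completed fails the run):
1. the red key is pressed fully, alone (value of joint red_key above 0.0045 m and value of joint each of yellow_key, green_key below 0.002 m), for 0.05 s.
2. the yellow key is pressed fully, alone (value of joint yellow_key above 0.0045 m and value of joint each of red_key, green_key below 0.002 m), for 0.05 s.
3. the cap is screwed down until it bottoms out (within 0.08 rad), keys up (value of joint adjuster below 0.08 rad and value of joint each of red_key, yellow_key, green_key below 0.002 m), for 0.05 s.
At the end, for the whole second after the job is handed in: the cap stands a quarter turn (1.57 rad, within 0.3) back from its bottom stop, at rest and gripped by the fingers with more than 3 N, all keys are up, and the three bystanders are within 20 mm of where they stood (value of joint adjuster between 1.27 and 1.87 rad and velocity of joint adjuster between -0.1 and 0.1 rad/s and contact force between the fingers and adjuster above 3 N and value of joint each of red_key, yellow_key, green_key below 0.002 m and distance of each of cork_block_mid, tape_measure_mid, grip_blank_mid from where it was at the start of the episode below 0.02 m); the arm keeps its last pose, push and grip.
It fails at once if the green key is pressed (value of joint green_key above 0.003 m).
It fails at once if two keys are pressed at once (value of joint each of red_key, yellow_key above 0.003 m).
It fails at once if the cork sanding block is moved by more than 20 mm (distance of cork_block_mid from where it was at the start of the episode above 0.02 m).
It fails at once if the tape measure is moved by more than 20 mm (distance of tape_measure_mid from where it was at the start of the episode above 0.02 m).
It fails at once if the wooden grip blank is moved by more than 20 mm (distance of grip_blank_mid from where it was at the start of the episode above 0.02 m).
It also fails if it takes over 51 s, if anything falls off the work surface, if the arm or the gripper's body presses on something with over 40 N, if the wrist force passes 120 N, or if a joint passes its speed limit or range.

### The arm

A 7-joint arm with a two-finger parallel gripper is mounted at the origin on a cart in front of the work surface, level with it; the furniture and walls round the work are solid. World frame = base frame: x ahead of the robot, y to its left, z up, the work surface at z = 0. Lengths are in m, angles in degrees, forces in N, time in s.
With the tool pointing down it reaches from about 0.35 to 0.9 m from the base axis. Payload 7.2 kg.
Tool frame: the origin (TCP) lies at the very end of the fingers, on their centre line; the grasp point (between the pads) lies 19 mm behind it; y points along the fingers, x is the direction in which the jaws open and shut, and the axes are right-handed (so a half turn about y gives the same grasp; the last joint's range is limited). The gripper opens to 88 mm and grips with 3 to 60 N. Pads are 20 mm wide; open, the fingers measure 115 mm over their backs; the gripper's body (75 mm by 178 mm) begins 61 mm behind the grasp point.
Start: joints at [66.509, 23.554, -0.728, 91.456, 0.321, 64.991, -4.71], TCP at [0.209, -0.589, 0.223] pointing down, gripper open.
Joint ranges: [-169.25, 169.25], [-16.82, 113.86], [-84.01, 82.57], [7.8, 145.47], [-59.2, 239.2], [7.22, 106.19], [-163.78, 163.78]. Speed limits (degrees/s): [136.94, 136.94, 172.46, 172.46, 180, 180, 180].

### API

Orientations are given as [roll, pitch, yaw] about the fixed x, y, z axes, in that order (R = Rz(yaw) Ry(pitch) Rx(roll)).
In Python, from plant import robot gives the robot as it stands.
- The arm moves only by the tool apply_moves, never from a script. Its argument "moves" is a list of rows, each a list of 7 numbers: the turn, a rotation vector about the world's x, y, z in rad, then the shift along the world's x, y, z in cm, then the opening, from -1 (shut) to 1 (fully open). In form: [[rx, ry, rz, dx, dy, dz, hand], ...]. A call has 1 to 10 rows; each row is the pose to reach, as a shift and turn from the pose measured when the call began; what a row does not reach only later rows make up. A row lasts 1/10 s, in which the tool goes at most 50 mm and 8.59 degrees, less where a joint would pass 70% of its speed; a pose out of reach is approached as far as the arm can. A call with a gripper value outside its range is refused whole. The fingers move at their own pace and stop on an object; "grip_force" is the grip in N (left out, the last holds). Time passes only in rows, so rows that repeat a pose let the fingers close. It gives the time, the measured TCP pose, the force and the opening at its end, in the units of the state.
- robot.state(): the state, without advancing time (a new reading comes with each control period).
- robot.snapshot(name): name is "scene" or "top"; returns a dict with "image" (384x512x3 uint8, blue, green, red), "fx", "fy", "cx", "cy" (pixels), "distortion" ([k1, k2, p1, p2, k3] as OpenCV has them; the pictures are not rectified), "world_to_cam" (4x4, takes a point from world to camera coordinates). Camera axes: x right, y down, z forward; pixel columns grow to the right and rows downward; lengths in m; the calibration is good to about 2 mm. A picture is of the moment at which its call begins. There is no depth.
- robot.hand_in(): hands the job in, once; it reports no verdict.
The state is a dict: "clock": time; "qpos": joint angles; "joint_vel": joint speeds; "joint_efforts": joint torques, N m; "eef_pos": TCP position; "tcp_rot": TCP orientation; "wrist_force": force on the tool from outside, world axes, zero at the start; "torque": the same for the moment, N m; "gripper_width": finger opening in m.
Only numpy, scipy, OpenCV 4.12 (cv2) and the standard library are available. Lean on these libraries where they do the work, as an engineer would, in place of code of your own. Each camera call takes 0.05 s, during which the arm holds its last target.

## Working session

There is one attempt and no reset: what is moved stays moved. The work goes in short steps, Python scripts to look and compute and a tool call to move; the robot and the scene stay as the last step left them, time stands still between calls to the robot, and variables do not carry over. Pictures are saved under pics/ and viewed, and the job is handed in when it is done.

Besides the shell and the picture viewer there is one more tool, called after "Call:" by a JSON object that holds its "name" and its "arguments". apply_moves: Moves the arm, as the interface text tells. Its arguments: {"type":"object","properties":{"moves":{"type":"array"},"grip_force":{"type":"number"}},"required":["moves"]}

```bash
mkdir -p pics; ls; python3 - <<'E'
from plant import robot
import cv2
for n in("scene","top"):
    s=robot.snapshot(n); cv2.imwrite(f"pics/{n}0.png",cv2.resize(s["image"],(800,600)))
    cv2.imwrite(f"pics/{n}0_raw.png",s["image"])
    print(n,s["fx"],s["fy"],s["cx"],s["cy"],s["distortion"],s["world_to_cam"])
print(robot.state())
E
```

```text
pics
scene 410.53751145740813 410.53751145740813 253.04584121348327 185.90154493835837 [-0.07213902  0.          0.          0.          0.        ] [[-0.79703552 -0.60390264  0.0059988   0.43660213]
 [-0.31904172  0.41259849 -0.85321443  0.27017125]
 [ 0.51278335 -0.68195608 -0.52152578  0.85992836]
 [ 0.          0.          0.          1.        ]]
top 425.8005296786056 425.8005296786056 254.8338032856826 186.81788667751647 [-0.05285539  0.          0.          0.          0.        ] [[ 0.01316946 -0.99985955 -0.01036513 -0.00530887]
 [-0.98544765 -0.01122138 -0.16960837  0.55461227]
 [ 0.16946824  0.01244794 -0.98545703  1.28638419]
 [ 0.          0.          0.          1.        ]]
{'clock': 0.1, 'qpos': array([66.50865213, 23.59294416, -0.72733663, 91.49787782,  0.32131832,
       64.99129902, -4.70834114]), 'joint_vel': array([ 0.06576565, -0.08636344, -0.03041207, -0.11780027, -0.12494479,
        0.0075679 , -0.0744183 ]), 'joint_efforts': array([ 3.19153209e-03, -5.89100325e+01,  6.43986147e-01, -2.91710258e+01,
       -5.37601823e-02,  1.44381417e-02,  3.32853506e-05]), 'eef_pos': array([ 0.20929198, -0.58844013,  0.22193018]), 'tcp_rot': array([-9.00064761e+01,  7.98192834e-02, -7.04142047e+01]), 'wrist_force': array([-0.3932322 ,  0.14318216,  0.59579157]), 'torque': array([-0.00239241,  0.01342156, -0.04599131]), 'gripper_width': 0.0874124283850859}
```

View pics/scene0.png

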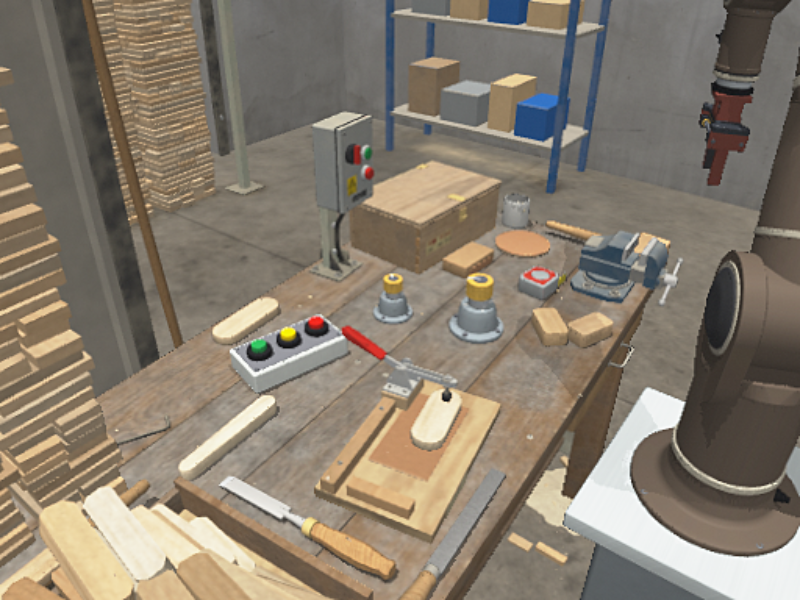

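View pics/top0.png

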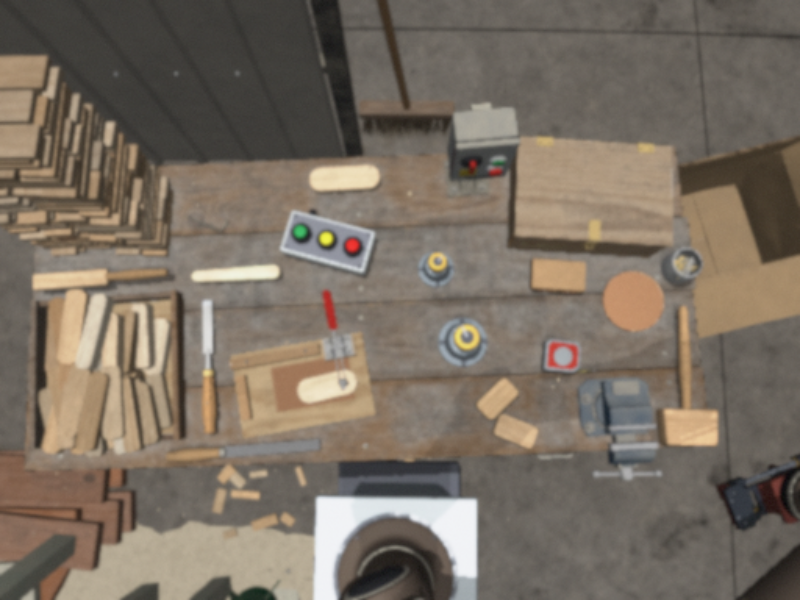

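The scene view (800x600) shows the key box at (290,350) with green (260,348), yellow (289,336) and red (317,325). It shows two spindle heads: the large one at (479,305) and the small one at (393,297). The top view shows the same heads at (465,342) and (437,268). The button station on the post also has red and green buttons, but it is a look-alike. Next I'll measure and enlarge.

```bash
cat > h.py <<'E'
import numpy as np, cv2
def K(s): return np.array([[s["fx"],0,s["cx"]],[0,s["fy"],s["cy"]],[0,0,1]]),np.array(s["distortion"])
def ray(s,uv):
    k,d=K(s); p=cv2.undistortPoints(np.array([[uv]],float),k,d)[0,0]
    T=np.array(s["world_to_cam"]);R=T[:3,:3]
    return -R.T@T[:3,3], R.T@np.array([p[0],p[1],1])
def plane(s,uv,z):
    o,d=ray(s,uv); return o+d*(z-o[2])/d[2]
def tri(s1,u1,s2,u2):
    A=[];b=[]
    for s,u in((s1,u1),(s2,u2)):
        o,d=ray(s,u);d/=np.linalg.norm(d);P=np.eye(3)-np.outer(d,d);A.append(P);b.append(P@o)
    return np.linalg.lstsq(np.vstack(A),np.hstack(b),rcond=None)[0]
def proj(s,p):
    k,d=K(s);T=np.array(s["world_to_cam"])
    return cv2.projectPoints(np.array([p],float),cv2.Rodrigues(T[:3,:3])[0],T[:3,3],k,d)[0][0,0]
def blobs(s,lo,hi,amin=15):
    h=cv2.cvtColor(s["image"],cv2.COLOR_BGR2HSV);m=cv2.inRange(h,lo,hi)
    n,l,st,c=cv2.connectedComponentsWithStats(m)
    return [(c[i].round(1),st[i].tolist()) for i in range(1,n) if st[i,4]>=amin]
E
python3 - <<'E'
from plant import robot
from h import *
S={n:robot.snapshot(n) for n in("scene","top")}
import pickle;pickle.dump(S,open("s0.pkl","wb"))
for n in S:
  for c,lo,hi in(("red",(0,150,110),(6,255,255)),("red2",(173,150,110),(180,255,255)),("yel",(18,140,110),(34,255,255)),("grn",(50,110,50),(85,255,255))):
    for b in blobs(S[n],lo,hi): print(n,c,b, plane(S[n],b[0],.062).round(3))
a=S["scene"]["image"][165:225,230:345];b=S["top"]["image"][150:240,255:325]
cv2.imwrite("pics/c1.png",cv2.resize(a,None,fx=6.5,fy=6.5,interpolation=cv2.INTER_CUBIC))
cv2.imwrite("pics/c2.png",cv2.resize(b,None,fx=6.5,fy=6.5,interpolation=cv2.INTER_CUBIC))
E
```

```text
scene red (array([228.1,  98.7]), [227, 93, 4, 12, 38]) [ 1.13  -0.586  0.062]
scene red (array([235.9, 110.5]), [234, 107, 5, 7, 28]) [ 1.012 -0.496  0.062]
scene red (array([344.8, 176.2]), [336, 171, 19, 11, 57]) [ 0.413 -0.278  0.062]
scene red (array([201.8, 206.4]), [197, 203, 10, 8, 62]) [0.642 0.102 0.062]
scene red (array([232.1, 218.6]), [219, 209, 29, 21, 217]) [0.543 0.095 0.062]
scene yel (array([224.9, 118. ]), [222, 113, 6, 12, 38]) [ 0.995 -0.406  0.062]
scene yel (array([306.7, 184.2]), [299, 175, 17, 17, 201]) [ 0.48  -0.167  0.062]
scene yel (array([250.9, 182.2]), [246, 176, 11, 12, 96]) [ 0.615 -0.077  0.062]
scene yel (array([359.1, 178.5]), [357, 176, 5, 6, 17]) [ 0.373 -0.292  0.062]
scene yel (array([183.8, 213.5]), [179, 210, 10, 8, 67]) [0.656 0.154 0.062]
scene grn (array([235.2,  97.7]), [234, 95, 4, 7, 23]) [ 1.114 -0.615  0.062]
scene grn (array([165.4, 221.4]), [160, 217, 11, 9, 74]) [0.668 0.207 0.062]
top red (array([316.8, 109.9]), [314, 109, 7, 3, 17]) [ 0.804 -0.194  0.062]
top red (array([225.3, 156.9]), [222, 153, 8, 9, 57]) [0.646 0.095 0.062]
top red (array([210.6, 198.1]), [207, 186, 8, 24, 107]) [0.515 0.137 0.062]
top red (array([353.5, 225.6]), [352, 220, 7, 14, 40]) [ 0.435 -0.301  0.062]
top red (array([366.7, 227.6]), [364, 221, 5, 14, 32]) [ 0.43  -0.342  0.062]
top yel (array([208.4, 152.3]), [204, 148, 10, 9, 64]) [0.661 0.149 0.062]
top grn (array([192., 148.]), [188, 144, 9, 9, 69]) [0.674 0.201 0.062]
```

View pics/c1.png

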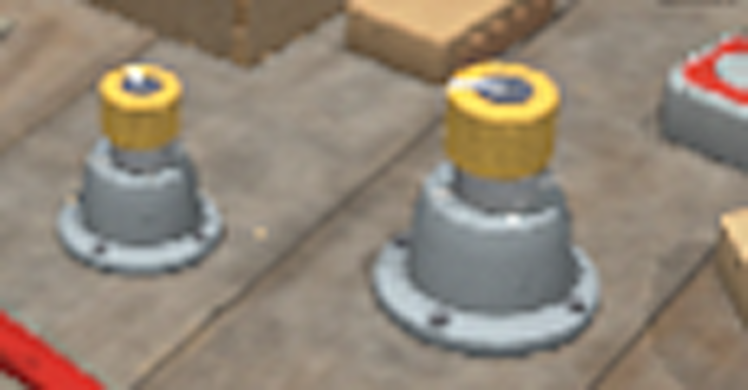

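View pics/c2.png

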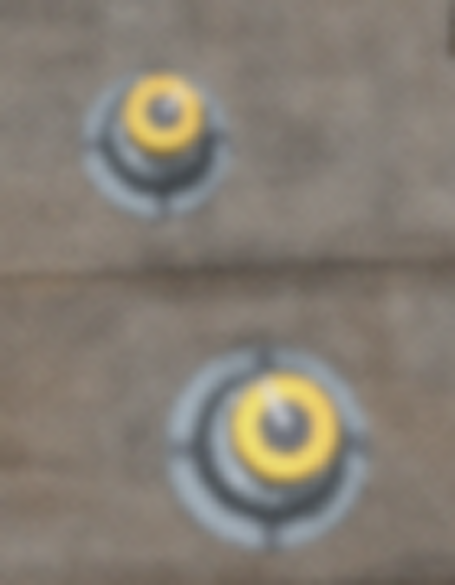

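Candidates for the cap: the large head in the top crop at (287,427) and the small one at (163,113). The crops confirm that the large head has the clearly wider cap, so it is the 47 mm one. Its white line points up-left. For the keys, the box row (green, yellow, red from left to right) fits, because the post station stands at x≈0.8–1.1. Now the precise positions.

```bash
python3 - <<'E'
import pickle
from h import *
S=pickle.load(open("s0.pkl","rb"));a,b=S["scene"],S["top"]
for n,u,v in(("red",(201.8,206.4),(225.3,156.9)),("yel",(183.8,213.5),(208.4,152.3)),("grn",(165.4,221.4),(192,148))):
    print(n,tri(a,u,b,v).round(4))
for s,nm in((a,"scene"),(b,"top")):
  for q in blobs(s,(15,90,90),(36,255,255),30):
    if q[0][1]>150 and 240<q[0][0]<330: print(nm,q)
# top outer contour circle
m=cv2.inRange(cv2.cvtColor(b["image"],cv2.COLOR_BGR2HSV),(15,90,90),(36,255,255))
for c in cv2.findContours(m,cv2.RETR_EXTERNAL,cv2.CHAIN_APPROX_NONE)[0]:
    (x,y),r=cv2.minEnclosingCircle(c)
    if cv2.contourArea(c)>30 and 265<x<320 and 150<y<240:
        w=plane(b,(x,y),.105);e=plane(b,(x+r,y),.105);print("cap",x,y,r,w,np.linalg.norm(e-w)*2)
# housing foot circle by grey ring (crop px 268,447 and rad ~98)/6.5
print("foot",plane(b,(255+268/6.5,150+447/6.5),.008))
E
```

```text
red [0.6477 0.0958 0.0565]
yel [0.6617 0.1494 0.0572]
grn [0.6753 0.2019 0.0562]
scene (array([297.2, 171.2]), [264, 152, 52, 41, 747])
scene (array([251.1, 181.4]), [245, 175, 13, 13, 130])
scene (array([294.3, 269.7]), [271, 241, 37, 67, 320])
scene (array([274.3, 248. ]), [265, 243, 19, 12, 83])
scene (array([287.8, 305.2]), [265, 258, 55, 84, 619])
scene (array([329.5, 267.9]), [324, 263, 11, 12, 68])
scene (array([268.6, 375.5]), [255, 365, 24, 19, 250])
top (array([279.5, 167.7]), [274, 162, 12, 12, 84])
top (array([298.6, 216.1]), [291, 208, 16, 16, 146])
top (array([318.7, 255.8]), [307, 243, 24, 25, 273])
cap 298.5833435058594 215.7291717529297 8.105968475341797 [ 0.45938249 -0.12984247  0.105     ] 0.04798996659517213
cap 279.70001220703125 167.3000030517578 5.948196887969971 [ 0.60533691 -0.07347539  0.105     ] 0.03589283808680472
foot [ 0.459676   -0.13117437  0.008     ]
```

```bash
python3 - <<'E'
import pickle
from h import *
S=pickle.load(open("s0.pkl","rb"));a,b=S["scene"],S["top"]
for p in((.4595,-.1305,.09),(.646,.097,.062),(.660,.150,.062)): print(proj(a,p),proj(b,p))
c=a["image"][165:225,280:330]
cv2.imwrite("pics/c3.png",cv2.resize(c,None,fx=10,fy=10,interpolation=cv2.INTER_CUBIC))
E
```

```text
[307.00636454 183.35628574] [298.34721655 216.20683097]
[201.83142945 205.11052024] [224.75268066 157.00412569]
[183.87356334 212.31229009] [208.05818299 152.51349621]
```

View pics/c3.png

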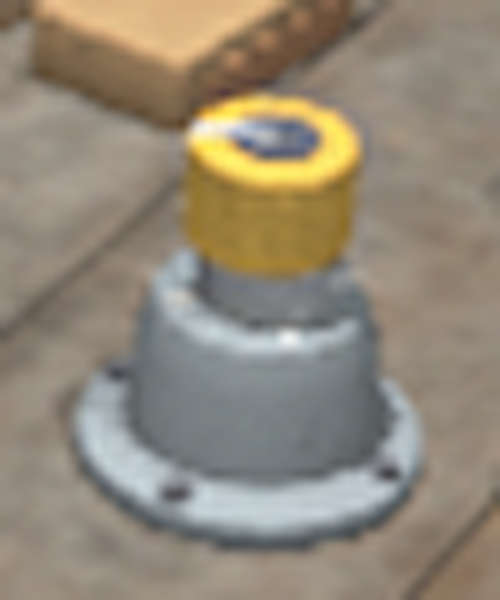

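Call:
{"name": "apply_moves", "arguments": {"moves": [[0, 0, 0, 0, 3, 5, -1], [0, 0, 0, 2, 7, 5, -1], [0, 0, 0, 5, 11, 5, -1], [0, 0, 0, 8, 15, 5, -1], [0, 0, 0, 10.5, 19, 5, -1], [0, 0, 0, 13, 23, 5, -1], [0, 0, 0, 16, 27, 5, -1], [0, 0, 0, 19, 31, 5, -1], [0, 0, 0, 21.5, 35, 5, -1], [0, 0, 0, 24, 39, 5, -1]], "grip_force": 25}}

```text
clock: 1.2
eef_pos: [0.4501, -0.1968, 0.2723]
tcp_rot: [-90.0, 0.0, -70.4]
wrist_force: [1.3, 0.2, 0.2]
gripper_width: 0.0111
```

The crop of the large cap shows the white line pointing left at (210,130), a pinkish mark at (180,297) and a white mark at (288,335). My cap estimate reprojects to within 0.5 px in both views. Next I move over the red key.

Call:
{"name": "apply_moves", "arguments": {"moves": [[0, 0, 0, 2.5, 3.8, 0, -1], [0, 0, 0, 5, 7.6, 0, -1], [0, 0, 0, 7.6, 11.4, 0, -1], [0, 0, 0, 10.2, 15.2, 0, -1], [0, 0, 0, 12.7, 19, 0, -1], [0, 0, 0, 15.2, 22.8, 0, -1], [0, 0, 0, 17.8, 26.6, 0, -1], [0, 0, 0, 19.6, 29.4, -1, -1], [0, 0, 0, 19.6, 29.4, -5, -1], [0, 0, 0, 19.6, 29.4, -10, -1]]}}

```text
clock: 2.2
eef_pos: [0.6476, 0.0994, 0.1726]
tcp_rot: [-89.7, 0.0, -70.3]
wrist_force: [-0.2, -0.8, -1.0]
gripper_width: 0.0005
```

```bash
python3 - <<'E'
import pickle
from h import *
from plant import robot
S=pickle.load(open("s0.pkl","rb"));a=S["scene"]
c=np.array([.4595,-.1305])
for u in((298,194.7),(308.8,198.5),(280+21,165+13)):
  p=plane(a,u,.105 if u[1]<180 else .057);d=p[:2]-c;print(p,np.hypot(*d),np.degrees(np.arctan2(d[1],d[0])))
st=robot.state();print(st["eef_pos"],st["wrist_force"],st["qpos"])
for y in range(192,197): print(a["image"][y,294:302].tolist())
E
```

```text
[ 0.47407411 -0.11063307  0.057     ] 0.024639393272653992 53.73672991212394
[ 0.44007153 -0.11230242  0.057     ] 0.026619867322170022 136.87370180534998
[ 0.47550046 -0.12288996  0.105     ] 0.01771799607867438 25.436401291022477
[0.64758028 0.09941285 0.17263645] [-0.24164386 -0.83212569 -1.03334421] [  3.88165529  31.00905213 -24.66161535  89.07452198  13.94699025
  62.72808935 -94.3263733 ]
[[131, 146, 160], [160, 165, 168], [181, 177, 167], [177, 172, 160], [184, 180, 166], [147, 143, 134], [92, 87, 84], [108, 105, 101]]
[[114, 128, 140], [160, 160, 155], [188, 181, 169], [176, 171, 160], [153, 150, 140], [106, 104, 98], [92, 89, 87], [110, 105, 103]]
[[111, 119, 128], [150, 147, 139], [191, 189, 182], [197, 199, 198], [179, 182, 184], [123, 125, 126], [90, 88, 87], [106, 104, 103]]
[[112, 115, 117], [136, 133, 123], [173, 171, 165], [190, 189, 185], [186, 186, 182], [168, 165, 158], [126, 122, 115], [103, 101, 99]]
[[110, 108, 102], [126, 122, 114], [159, 155, 146], [191, 185, 175], [185, 180, 168], [174, 171, 160], [166, 161, 152], [146, 143, 136]]
```

Call:
{"name": "apply_moves", "arguments": {"moves": [[0, 0, 0, -0.15, -0.2, -5, -1], [0, 0, 0, -0.15, -0.2, -9, -1], [0, 0, 0, -0.15, -0.2, -10.5, -1], [0, 0, 0, -0.15, -0.2, -11.2, -1], [0, 0, 0, -0.15, -0.2, -11.6, -1], [0, 0, 0, -0.15, -0.2, -11.7, -1], [0, 0, 0, -0.15, -0.2, -11.7, -1]]}}

```text
clock: 2.9
eef_pos: [0.6469, 0.0977, 0.0575]
tcp_rot: [-89.6, 0.0, -70.3]
wrist_force: [-3.0, 0.1, 3.9]
gripper_width: 0.0006
```

Call:
{"name": "apply_moves", "arguments": {"moves": [[0, 0, 0, 0, 0, -0.2, -1], [0, 0, 0, 0, 0, -0.3, -1], [0, 0, 0, 0, 0, -0.3, -1]]}}

```text
clock: 3.2
eef_pos: [0.6478, 0.0978, 0.0564]
tcp_rot: [-89.5, -0.0, -70.3]
wrist_force: [-4.2, -2.0, 10.5]
gripper_width: 0.0006
```

10.5 N at z 0.0564 puts red past 4.5 mm and bottomed out. Now I lift and go to yellow.

Call:
{"name": "apply_moves", "arguments": {"moves": [[0, 0, 0, 0, 0, 3, -1], [0, 0, 0, 0, 0, 3.5, -1], [0, 0, 0, 0.6, 2.6, 3.5, -1], [0, 0, 0, 1.2, 5.2, 3.5, -1], [0, 0, 0, 1.2, 5.2, 3.5, -1], [0, 0, 0, 1.2, 5.2, 3.5, -1]]}}

```text
clock: 3.8
eef_pos: [0.6599, 0.1504, 0.0911]
tcp_rot: [-89.5, -0.0, -70.2]
wrist_force: [-0.4, 0.1, -0.5]
gripper_width: 0.0004
```

```bash
python3 - <<'E'
from plant import robot
import cv2
s=robot.snapshot("scene")["image"][150:260,130:260]
cv2.imwrite("pics/d1.png",cv2.resize(s,None,fx=5,fy=5,interpolation=cv2.INTER_CUBIC))
st=robot.state();print(st["eef_pos"],st["wrist_force"])
E
```

```text
[0.65987368 0.14914387 0.09097166] [-0.60745319  0.18190664  0.33798912]
```

View pics/d1.png

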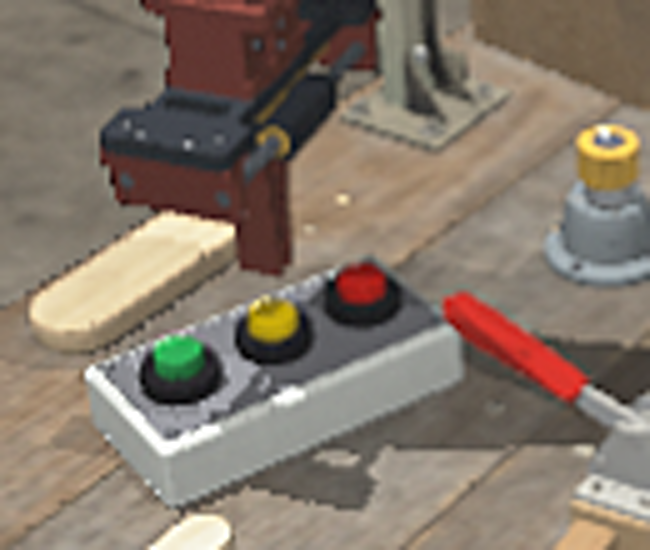

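The crop shows the fingertip at (265,265), 3 cm above the yellow key at (272,318). Red is up again. Pressing yellow now.

Call:
{"name": "apply_moves", "arguments": {"moves": [[0, 0, 0, 0, 0, -2, -1], [0, 0, 0, 0, 0, -2.8, -1], [0, 0, 0, 0, 0, -3.2, -1], [0, 0, 0, 0, 0, -3.5, -1], [0, 0, 0, 0, 0, -3.75, -1], [0, 0, 0, 0, 0, -3.85, -1], [0, 0, 0, 0, 0, -3.85, -1]]}}

```text
clock: 4.55
eef_pos: [0.66, 0.1477, 0.056]
tcp_rot: [-89.5, -0.2, -70.4]
wrist_force: [-10.0, -6.6, 24.6]
gripper_width: 0.0005
```

Call:
{"name": "apply_moves", "arguments": {"moves": [[0, 0, 0, 0, 0, 4, -1], [0, 0, 0, 0, 0, 8, -1], [0, 0, 0.14, -1, -1.5, 12, 1], [0, 0, 0.28, -4, -5, 12, 1], [0, 0, 0.42, -7, -9, 12, 1], [0, 0, 0.56, -9.5, -13, 12, 1], [0, 0, 0.7, -12, -17, 12, 1], [0, 0, 0.84, -14.5, -21, 12, 1], [0, 0, 0.98, -17.5, -24.5, 12, 1], [0, 0, 1.12, -20, -27.8, 12, 1]]}}

```text
clock: 5.55
eef_pos: [0.4598, -0.1305, 0.1764]
tcp_rot: [-89.6, -0.2, -6.3]
wrist_force: [0.7, -1.0, 0.7]
gripper_width: 0.0606
```

Call:
{"name": "apply_moves", "arguments": {"moves": [[0, 0, 0.14, 0, 0, 0, 1], [0, 0, 0.28, 0, 0, 0, 1], [0, 0, 0.28, 0, 0, 0, 1]]}}

```text
clock: 5.85
eef_pos: [0.4598, -0.131, 0.1769]
tcp_rot: [-89.6, -0.3, 9.8]
wrist_force: [0.5, 0.6, -0.6]
gripper_width: 0.0854
```

```bash
python3 - <<'E'
from plant import robot
import cv2
for n in("scene",):
  s=robot.snapshot(n)["image"][60:260,130:360]
  cv2.imwrite("pics/e1.png",cv2.resize(s,None,fx=3,fy=3,interpolation=cv2.INTER_CUBIC))
st=robot.state();print(st)
E
```

```text
{'clock': 5.9, 'qpos': array([ 46.26914349,  16.97834963, -42.40020888, 112.33719861,
        13.21447854,  55.50041863,   7.12259815]), 'joint_vel': array([-1.27361417,  0.23249244,  0.65502707,  0.05872458, -0.07043332,
        0.04823962, -2.61447305]), 'joint_efforts': array([ 6.07553590e-01, -4.03771520e+01, -5.52063391e+00, -2.57366538e+01,
        5.93727047e-03,  4.69435786e-02,  9.04348120e-01]), 'eef_pos': array([ 0.45994081, -0.13070951,  0.17681629]), 'tcp_rot': array([-89.56353715,  -0.29478667,   9.52568301]), 'wrist_force': array([0.89731692, 0.31756057, 0.27257101]), 'torque': array([-0.05749583, -0.10522518, -0.06257901]), 'gripper_width': 0.08674027667700387}
```

View pics/e1.png

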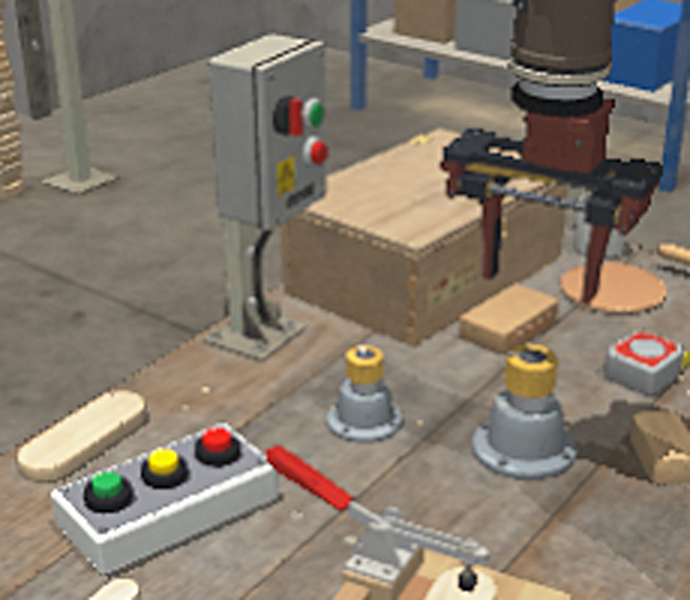

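The crop shows the open fingers straddling the space above the large cap at (530,370), with all three keys up. Now I descend and grip.

Call:
{"name": "apply_moves", "arguments": {"moves": [[0, 0, 0, 0, 0, -3, 1], [0, 0, 0, 0, 0, -6, 1], [0, 0, 0, 0, 0, -8, 1], [0, 0, 0, 0, 0, -9.5, 1], [0, 0, 0, 0, 0, -10.4, 1], [0, 0, 0, 0, 0, -10.4, 1]]}}

```text
clock: 6.5
eef_pos: [0.4596, -0.1302, 0.0721]
tcp_rot: [-89.5, -0.2, 9.4]
wrist_force: [0.7, 1.2, -0.1]
gripper_width: 0.0875
```

Call:
{"name": "apply_moves", "arguments": {"moves": [[0, 0, 0, 0, 0, 0, 0], [0, 0, 0, 0, 0, 0, -1], [0, 0, 0, 0, 0, 0, -1], [0, 0, 0, 0, 0, 0, -1], [0, 0, 0, 0, 0, 0, -1], [0, 0, 0, 0, 0, 0, -1], [0, 0, 0, 0, 0, 0, -1], [0, 0, 0, 0, 0, 0, -1]], "grip_force": 25}}

```text
clock: 7.3
eef_pos: [0.4607, -0.1301, 0.0725]
tcp_rot: [-89.5, -0.3, 9.5]
wrist_force: [4.0, 0.3, 0.3]
gripper_width: 0.0465
```

```bash
python3 - <<'E'
from plant import robot
st=robot.state()
for k in("clock","eef_pos","tcp_rot","wrist_force","torque","gripper_width"):print(k,st[k])
E
```

```text
clock 7.3
eef_pos [ 0.46070118 -0.13011904  0.07245029]
tcp_rot [-89.53187666  -0.3372045    9.4513684 ]
wrist_force [4.03487475 0.30082568 0.25683319]
torque [-0.03048426 -0.94164722 -0.03919653]
gripper_width 0.046460590848506865
```

Gripped at 46.5 mm wide, which fits the 47 mm cap. Turning clockwise and watching the torque.

Call:
{"name": "apply_moves", "arguments": {"moves": [[0, 0, -0.09, 0, 0, -0.01, -1], [0, 0, -0.18, 0, 0, -0.02, -1], [0, 0, -0.27, 0, 0, -0.03, -1], [0, 0, -0.36, 0, 0, -0.04, -1], [0, 0, -0.45, 0, 0, -0.05, -1], [0, 0, -0.54, 0, 0, -0.05, -1], [0, 0, -0.63, 0, 0, -0.06, -1], [0, 0, -0.72, 0, 0, -0.07, -1], [0, 0, -0.8, 0, 0, -0.08, -1], [0, 0, -0.8, 0, 0, -0.08, -1]]}}

```text
clock: 8.3
eef_pos: [0.4612, -0.1302, 0.0717]
tcp_rot: [-89.5, -0.4, -36.5]
wrist_force: [5.1, -1.7, -2.6]
gripper_width: 0.0467
```

```bash
cat > st.py <<'E'
from plant import robot
st=robot.state()
for k in("clock","eef_pos","tcp_rot","wrist_force","torque","gripper_width"):print(k,st[k])
print(st["qpos"][6],st["joint_efforts"][6])
E
python3 st.py
```

```text
clock 8.3
eef_pos [ 0.46121672 -0.13024245  0.0717344 ]
tcp_rot [-89.51238341  -0.38944266 -36.45384033]
wrist_force [ 5.13318429 -1.70588008 -2.63934252]
torque [-0.21447968 -0.91521717 -0.00105175]
gripper_width 0.04670796096824284
-40.785990937907464 -0.9367470256984234
```

Call:
{"name": "apply_moves", "arguments": {"moves": [[0, 0, -0.08, 0, 0, -0.01, -1], [0, 0, -0.16, 0, 0, -0.02, -1], [0, 0, -0.24, 0, 0, -0.02, -1], [0, 0, -0.32, 0, 0, -0.03, -1]]}}

```text
clock: 8.7
eef_pos: [0.4614, -0.1304, 0.0714]
tcp_rot: [-89.5, -0.4, -54.8]
wrist_force: [4.3, -0.9, -1.8]
gripper_width: 0.0463
```

```bash
python3 st.py
```

```text
clock 8.7
eef_pos [ 0.46140311 -0.13039949  0.07142986]
tcp_rot [-89.50125818  -0.40547586 -54.82226402]
wrist_force [ 4.25805967 -0.89340331 -1.84281626]
torque [-0.10017552 -0.694131    0.12362953]
gripper_width 0.04630127689181188
-56.98036890657481 1.0725707933306694
```

Call:
{"name": "apply_moves", "arguments": {"moves": [[0, 0, -0.06, 0, 0, 0, -1], [0, 0, -0.12, 0, 0, -0.01, -1]]}}

```text
clock: 8.9
eef_pos: [0.4615, -0.1305, 0.0713]
tcp_rot: [-89.5, -0.4, -61.6]
wrist_force: [2.9, -1.7, 0.6]
gripper_width: 0.047
```

```bash
python3 st.py
```

```text
clock 8.9
eef_pos [ 0.46146887 -0.13050471  0.07132015]
tcp_rot [-89.5079082   -0.42067037 -61.63567599]
wrist_force [ 2.8671148  -1.65489609  0.60275298]
torque [-0.11220836 -0.55008874  0.93459265]
gripper_width 0.046988553915311544
-63.018522150884365 -0.041032416047528386
```

Call:
{"name": "apply_moves", "arguments": {"moves": [[0, 0, -0.06, 0, 0, 0, -1], [0, 0, -0.12, 0, 0, -0.01, -1]]}}

```text
clock: 9.1
eef_pos: [0.4627, -0.1302, 0.0715]
tcp_rot: [-89.4, -0.5, -68.4]
wrist_force: [7.9, 0.7, -0.7]
gripper_width: 0.0467
```

```bash
python3 st.py
```

```text
clock 9.1
eef_pos [ 0.46272194 -0.13015989  0.07145194]
tcp_rot [-89.39155552  -0.47273532 -68.36900332]
wrist_force [ 7.88644951  0.6555428  -0.70575898]
torque [ 0.45774111 -1.79233634  0.69205279]
gripper_width 0.04667372945736694
-69.03902293359293 0.22662111092358828
```

The torque rose to 0.93 N·m at yaw −61, then the fingers slipped to −68 at about 0.7 N·m. So the cap is on its stop after about 70° of turn, which agrees with the line-to-mark estimate. I hold briefly, then back off 90°.

Call:
{"name": "apply_moves", "arguments": {"moves": [[0, 0, 0, 0, 0, 0, -1], [0, 0, 0.15, -0.1, 0, 0.01, -1], [0, 0, 0.3, -0.1, 0, 0.03, -1], [0, 0, 0.45, -0.1, 0, 0.04, -1], [0, 0, 0.6, -0.1, 0, 0.06, -1], [0, 0, 0.75, -0.1, 0, 0.07, -1], [0, 0, 0.9, -0.1, 0, 0.09, -1], [0, 0, 1.05, -0.1, 0, 0.1, -1], [0, 0, 1.2, -0.1, 0, 0.12, -1], [0, 0, 1.3, -0.1, 0, 0.13, -1]]}}

```text
clock: 10.1
eef_pos: [0.4607, -0.1287, 0.0726]
tcp_rot: [-89.3, -0.4, 6.7]
wrist_force: [-1.1, 4.3, 3.0]
gripper_width: 0.0468
```

```bash
python3 st.py
```

```text
clock 10.1
eef_pos [ 0.4607107  -0.12870718  0.07262761]
tcp_rot [-89.28237807  -0.37015372   6.65421279]
wrist_force [-1.12973939  4.29163223  3.00898114]
torque [ 0.9659284   0.14431271 -0.13785377]
gripper_width 0.04681329229207026
-3.0740748237944144 -0.7603356242179871
```

Call:
{"name": "apply_moves", "arguments": {"moves": [[0, 0, 0.1, 0, 0, 0.01, -1], [0, 0, 0.2, 0, -0.05, 0.02, -1], [0, 0, 0.28, 0, -0.1, 0.03, -1], [0, 0, 0.28, 0, -0.1, 0.03, -1], [0, 0, 0.28, 0, -0.1, 0.03, -1], [0, 0, 0.28, 0, -0.1, 0.03, -1], [0, 0, 0.28, 0, -0.1, 0.03, -1]]}}

```text
clock: 10.8
eef_pos: [0.4601, -0.1288, 0.0729]
tcp_rot: [-89.2, -0.3, 22.7]
wrist_force: [-1.2, 5.6, 4.1]
gripper_width: 0.0465
```

```bash
python3 st.py; python3 - <<'E'
from plant import robot
import cv2
s=robot.snapshot("scene")["image"];t=robot.snapshot("top")["image"]
import numpy as np
cv2.imwrite("pics/f1.png",np.hstack([cv2.resize(s[140:240,270:350],None,fx=5,fy=5,interpolation=2),cv2.resize(t[165:265,255:335],None,fx=5,fy=5,interpolation=2)]))
cv2.imwrite("pics/f2.png",cv2.resize(s,(800,600)))
E
```

```text
clock 10.8
eef_pos [ 0.46008681 -0.1288473   0.07287905]
tcp_rot [-89.22215874  -0.32261743  22.66974531]
wrist_force [-1.22667772  5.63150887  4.12568619]
torque [0.98067129 0.05772416 0.03052708]
gripper_width 0.04653353773079606
10.715292591066495 -0.07297266041859984
```

View pics/f1.png

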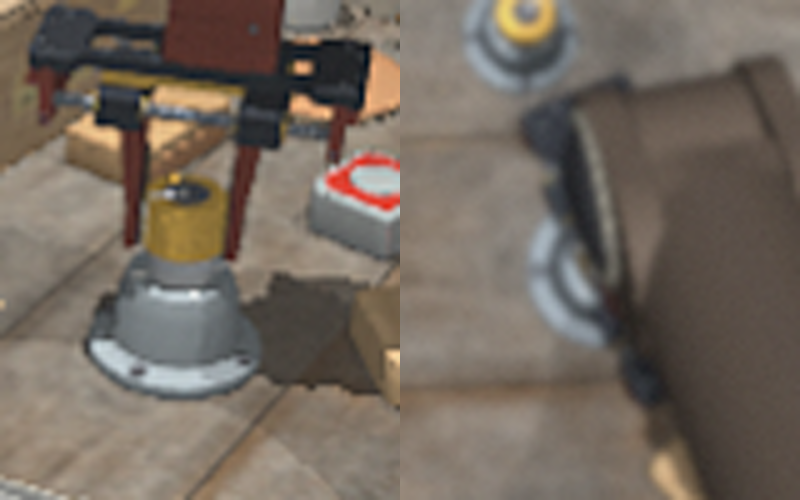

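View pics/f2.png

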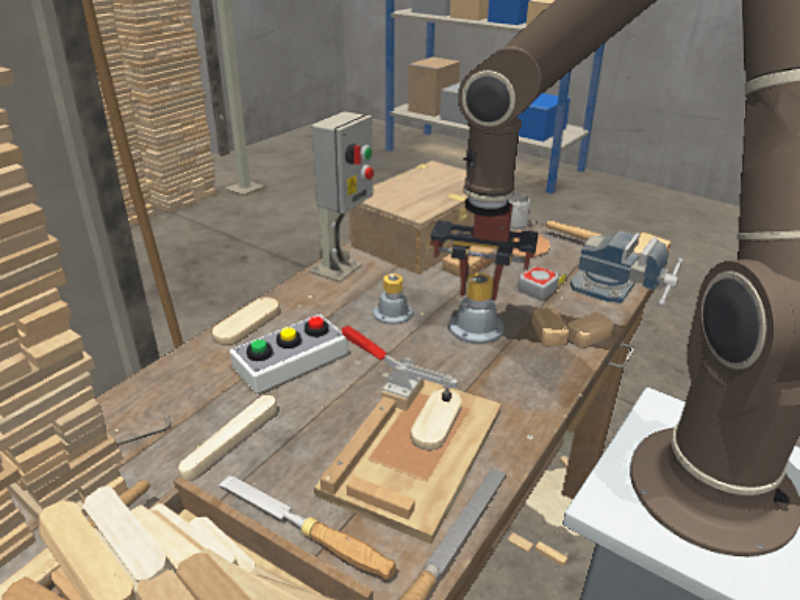

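The crop shows the cap between the fingers at (185,220). The white line on top is faint, near (180,190). The keys and bystanders are unchanged. I'll enlarge the cap top to check the line.

```bash
python3 - <<'E'
from plant import robot
from h import *
s=robot.snapshot("scene")
im=s["image"][168:195,292:322]
cv2.imwrite("pics/g1.png",cv2.resize(im,None,fx=18,fy=18,interpolation=cv2.INTER_NEAREST))
c=(.4598,-.1305)
for a in (20,35,50,65,80):
    r=np.radians(a);print(a,((proj(s,(c[0]+.018*np.cos(r),c[1]+.018*np.sin(r),.107))-[292,168]+.5)*18).round())
print("c",((proj(s,(*c,.107))-[292,168]+.5)*18).round())
E
```

```text
20 [170. 172.]
35 [168. 187.]
50 [174. 202.]
65 [187. 217.]
80 [208. 230.]
c [286. 190.]
```

View pics/g1.png

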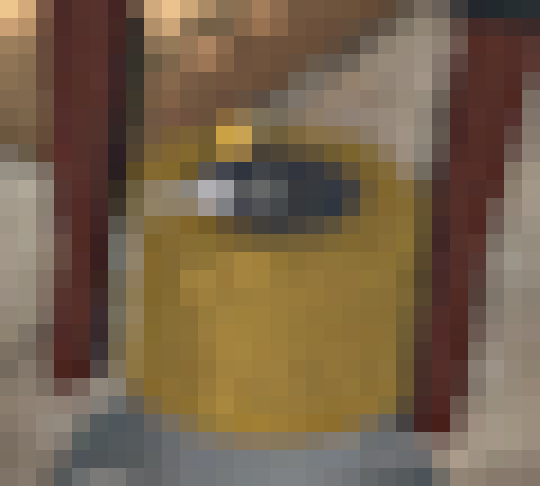

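The white line runs from (265,190) to (155,205) in this crop, about 45–50° yaw. A quarter turn from the zero mark (about −40°) should put it at 50°, so this agrees. Handing in.

```bash
python3 -c "
from plant import robot
print(robot.hand_in())"; python3 st.py
```

```text
the job is handed in; nothing more can be done
None
the job is handed in; nothing more can be done
```

I pressed the red key, then the yellow key, one at a time, then bottomed out the large cap, backed it off a quarter turn and handed in still gripping it. No verdict was reported.

- **Keys:** Red was pushed to a fingertip height of 56.4 mm at about 10 N, and yellow to 56.0 mm at about 25 N. Both readings match a key that is fully down. The later pictures show all three keys up; I never went near the green one.
- **Bottoming out:** I gripped the cap at 46.5 mm wide and turned it clockwise about 70°. The torque then jumped to 0.93 N·m and the fingers slipped about 7° on the stop. That matches the roughly 70° start angle I estimated from the white line and the quarter marks. I never saw the orange mark clearly.
- **Quarter turn back:** I backed off 91° at the fingers. The enlarged picture puts the white line at about 45–50° yaw, where 50° was expected. It is only a few pixels wide, so that check is rough.
- **At the end:** The grip was set to 25 N and the twisting torque on the cap was near zero. A sideways force of about 6 N and a 1 N·m tilting moment remained on the wrist. The bystanders look unmoved in the picture, but I did not measure them.
- **Time:** The clock stood at about 11 s of the 51 s allowed.

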